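# Push the multimeter home into its corner locator

## Task

Gently push the yellow multimeter along the counter, without gripping or lifting it, into the blue corner locator, so that it lies fully home: its long side flush against the long bar and its end against the short bar. Leave the jar, the battery and the solder reel where they stand, and finish with the robot clear of everything.

Things in the scene. Friction and masses are not known exactly. Their poses are not given: they have to be found in the camera images.
- meter: yellow hand multimeter lying dial up; a block 138 (its x) x 68 (its y) x 31 mm high, dial to 44 mm, about 0.2 kg. Origin: centre of its underside; z up. It starts askew by up to 0.4 rad, its centre 5 to 11 cm short of its seat in x and in y, display end (+x) nearer the short bar. Seated, its x points along the locator's +y, its centre at x = -34, y = -69 mm in the locator's frame.
- locator: fixed L of two blue-painted metal bars 16 mm thick, 24 mm high. Origin: its inner corner on the counter; z up. Long bar's inner face: plane x = 0, y from -200 to 0 mm, the meter comes from the -x side. Short bar's inner face: plane y = 0, x from -75 to 0 mm, the meter comes from the -y side. Flat yellow tape lines (no obstacle) at x = -75 and y = -145 mm mark the place's other sides.
- jar: white jar with a red lid, 58 mm across, 66 mm high, standing loose near the work, to be left alone; origin: centre of its underside
- battery: black and cream 9 V battery standing upright, 18 x 27 x 48 mm, loose, to be left alone; origin: centre of its underside
- reel: blue reel of solder lying flat, 53 mm across, 28 mm high, loose, to be left alone; origin: centre of its underside
There are look-alikes about, which are no part of the job. What is shaped like the meter but turquoise is not meant.

How it is judged:
By the outcome, as a careful person would: the job done as asked, in the order asked, and still so for the second after the job is handed in, with the robot touching nothing.
It also fails if it takes over 58 s, if anything falls off the work surface, if the arm or the gripper's body presses on something with over 40 N, if the wrist force passes 120 N, or if a joint passes its speed limit or range.

## Robot

A 6-joint arm with a two-finger parallel gripper is mounted at the origin on a cart in front of the work surface, level with it; the furniture and walls round the work are solid. World frame = base frame: x ahead of the robot, y to its left, z up, the work surface at z = 0. Lengths are in m, angles in rad, forces in N, time in s.
With the tool pointing down it reaches from about 0.3 to 1 m from the base axis. Payload 5.1 kg.
Tool frame: the origin (TCP) lies midway between the tips of the shut fingers; the grasp point (between the pads) lies grip_point_offset behind it (grip_point_offset is the distance from the TCP to the grasp point, in m); z points along the fingers, y is the line along which they close (so a half turn about z gives the same grasp; the last joint's range is limited). The gripper opens to 95 mm and grips with 3 to 60 N. Pads are 20 mm wide; open, the fingers measure 119 mm over their backs; the gripper's body (75 mm by 180 mm) begins 59 mm behind the grasp point.
Start: joints at [1.113, 0.124, 1.65, -0, 1.367, -0.083], TCP at [0.238, 0.605, 0.215] pointing down, gripper open.
Joint ranges: [-2.61, 2.61], [-1.02, 2.33], [0.03, 2.71], [-1.35, 4.49], [0.32, 2.68], [-2.91, 2.91]. Speed limits (rad/s): [2.57, 2.57, 3.14, 3.14, 3.14, 3.14].

## Interface

Orientations are given as a unit quaternion [w, x, y, z].
In Python, from rig import move_pose, servo_line, move_joints, gripper_open, clamp, dwell, solve_ik, get_image, PlanningError, sign_off, current_time, current_joint_positions, current_joint_velocities, current_joint_torque, current_tcp_pos, current_ee_rot, current_ft_force, current_ft_torque, current_grip_width, current_grasp_force, grip_point_offset gives the robot as it stands. The module is installed in compiled form; this text tells all that it offers. Calls block until the motion is done:
- move_pose(position, orientation): joint-space move of the TCP to a pose.
- servo_line(position, ori=None, max_speed=0.15, f_stop=None): straight line of the TCP; ori=None keeps the orientation; max_speed is the mean speed in m/s. With f_stop (N) it stops when the force on the tool has changed by that much, and returns True; else False.
- move_joints(angles): joint-space move.
- gripper_open() and clamp(): open the fingers fully, or close them until they stop; the grip force is fixed at half the most.
- dwell(seconds).
- solve_ik(position, orientation): joint angles nearest the present ones, or None.
- get_image(name): name is "side" or "top"; returns a dict with "color" (384x512x3 uint8, red, green, blue), "range_z" (384x512 float32, m along the optical axis (not along the pixel's ray), 0 where there is no reading), "camera_matrix" (3x3 intrinsics, pixels), "k1" (the pictures are not rectified: a ray, as slopes to the right and down, at radius r is drawn at 1 + k1 r^2 times it, then the intrinsics apply), "origin" and "orientation" of the camera in the world. Camera axes: x right, y down, z forward; pixel columns grow to the right and rows downward; lengths in m; the calibration is good to about 2 mm. A picture is of the moment at which its call begins.
A pose or a line that the arm cannot do raises PlanningError and nothing moves.
- sign_off(): hands the job in; it is judged then, once.
Readings, each from a call of its own:
- current_time(): time.
- current_joint_positions(): joint angles.
- current_joint_velocities(): joint speeds.
- current_joint_torque(): joint torques, N m.
- current_tcp_pos(): TCP position.
- current_ee_rot(): TCP orientation.
- current_ft_force(): force on the tool from outside, world axes, zero at the start.
- current_ft_torque(): the same for the moment, N m.
- current_grip_width(): finger opening in m.
- current_grasp_force(): force on a finger pad.
Only numpy, scipy, OpenCV 4.12 (cv2) and the standard library are available. Lean on these libraries where they do the work, as an engineer would, in place of code of your own. Each camera call takes 0.05 s, during which the arm holds its last target. There are 200 camera calls.

## Working session

There is one attempt and no reset: what is moved stays moved. The work goes in short steps, each a Python script; the robot and the scene stay as the last script left them, time stands still between calls to the robot, and variables do not carry over. Pictures are saved under pics/ and viewed, at most 10 in all, crops included, and the job is handed in when it is done.

```bash
mkdir -p pics
cat > h.py <<'E'
import numpy as np, cv2
from scipy.spatial.transform import Rotation as R
from rig import *
def rot(q): return R.from_quat([q[1],q[2],q[3],q[0]]).as_matrix()
def rays(im,uv):
    K=np.array(im["camera_matrix"]); k=im["k1"]
    d=(np.asarray(uv,float).reshape(-1,2)-K[:2,2])/[K[0,0],K[1,1]]
    s=d.copy()
    for _ in range(20): s=d/(1+k*(s**2).sum(1,keepdims=True))
    return np.c_[s,np.ones(len(s))]@rot(im["orientation"]).T
def onplane(im,uv,z):
    r=rays(im,uv); o=np.array(im["origin"])
    return o+r*((z-o[2])/r[:,2])[:,None]
def cloud(im):
    h,w=im["range_z"].shape
    v,u=np.mgrid[:h,:w]
    r=rays(im,np.c_[u.ravel(),v.ravel()])
    return (np.array(im["origin"])+r*im["range_z"].reshape(-1,1)).reshape(h,w,3)
def save(im,n): cv2.imwrite(f"pics/{n}.png",im["color"][:,:,::-1])
E
python3 - <<'E'
from h import *
for n in("top","side"):
    im=get_image(n); save(im,n+"0"); print(n,np.round(im["origin"],3),np.round(rot(im["orientation"]),2).tolist(),im["camera_matrix"],im["k1"])
print(current_time(),grip_point_offset() if callable(grip_point_offset) else grip_point_offset,current_ee_rot())
E
```

```text
top [ 0.412 -0.03   0.925] [[0.03, -0.98, 0.21], [-1.0, -0.03, 0.01], [-0.01, -0.21, -0.98]] [[408.92138192   0.         258.49693056]
 [  0.         408.92138192 192.96160801]
 [  0.           0.           1.        ]] -0.011292837769694744
side [0.514 0.926 0.846] [[-1.0, -0.05, 0.07], [-0.08, 0.64, -0.76], [-0.01, -0.77, -0.64]] [[440.8844773    0.         260.67831317]
 [  0.         440.8844773  189.48080413]
 [  0.           0.           1.        ]] -0.01370466239226597
0.1 0.0188 [-2.42781577e-04  1.86308596e-01  9.82490801e-01 -9.35148425e-04]
```

View pics/top0.png

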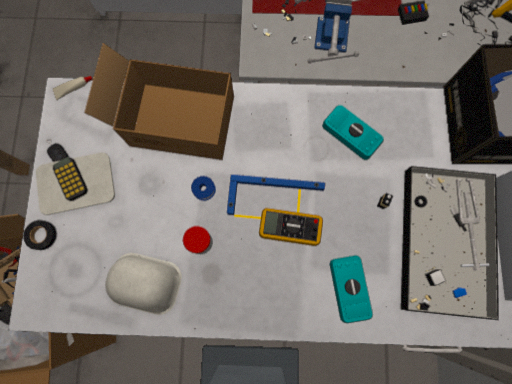

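View pics/side0.png

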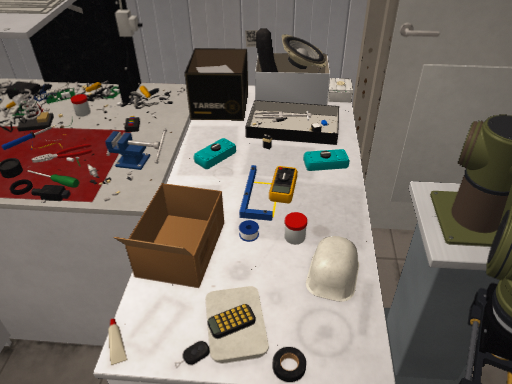

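Candidates for the meter: the yellow one at top (291,227), turquoise ones at (353,132) and (351,289), and a dark calculator-like phone at (68,172). I choose the yellow one. The L is at (230–325,177–215), the jar at (197,240), the reel at (203,188) and the battery at (385,201).

```bash
cat >> h.py <<'E'
def comp(mask,near):
    n,l,s,c=cv2.connectedComponentsWithStats(mask.astype(np.uint8))
    ok=[i for i in range(1,n) if s[i,4]>40]
    i=min(ok,key=lambda i:np.hypot(*(c[i]-near))); return l==i
def meter(im,near,zt=0.031):
    """centre xy, heading of long axis (pointing ~ +y) from the 31 mm top-level points of the block"""
    hsv=cv2.cvtColor(im["color"],cv2.COLOR_RGB2HSV)
    m=cv2.inRange(hsv,(14,110,90),(34,255,255))>0
    P=cloud(im)
    m&=(P[...,2]>0.015)
    m=cv2.morphologyEx(m.astype(np.uint8),cv2.MORPH_CLOSE,np.ones((3,3)))
    m=comp(m,near)
    c=max(cv2.findContours(m.astype(np.uint8),cv2.RETR_EXTERNAL,cv2.CHAIN_APPROX_NONE)[0],key=len).reshape(-1,2)
    q=onplane(im,c,zt)[:,:2]
    (cx,cy),(w,h),a=cv2.minAreaRect((q*1000).astype(np.float32))
    a=np.radians(a if w>h else a+90)
    if np.sin(a)<0:a+=np.pi
    return np.array([cx,cy])/1000,a%(2*np.pi),sorted((w,h))
E
python3 - <<'E'
from h import *
im=get_image("top"); hsv=cv2.cvtColor(im["color"],cv2.COLOR_RGB2HSV)
print(meter(im,(291,227)))
P=cloud(im)
b=cv2.inRange(hsv,(100,110,60),(125,255,255))>0
L=comp(b,(262,186)); 
c=max(cv2.findContours(L.astype(np.uint8),cv2.RETR_EXTERNAL,cv2.CHAIN_APPROX_NONE)[0],key=len).reshape(-1,2)
q=onplane(im,c,0.024)[:,:2]; print("L px",L.sum(),q.min(0),q.max(0))
def fit(sel,n):
    x=q[sel]; vx,vy,x0,y0=cv2.fitLine(x.astype(np.float32),cv2.DIST_HUBER,0,.01,.01).ravel(); print(n,len(x),"dir",vx,vy,"ang",np.degrees(np.arctan2(vy,vx)),"pt",x0,y0)
u,v=c.T
fit((u>250)&(u<315)&(v>183),"long inner"); fit((u>250)&(u<315)&(v<183),"long outer")
fit((v>192)&(v<210)&(u>231),"short inner"); fit((v>192)&(v<210)&(u<231),"short outer")
for n,px,z in(("jar",(197,240),.066),("reel",(203,188),.028),("batt",(385,201),.048)): print(n,onplane(im,px,z)[0],P[px[1],px[0]])
for px in((353,132),(351,289)): print(onplane(im,px,.035)[0])
cv2.imwrite("pics/crop.png",cv2.resize(im["color"][160:260,180:340,::-1],None,fx=5,fy=5,interpolation=cv2.INTER_CUBIC))
E
```

```text
(array([ 0.53485791, -0.09174447]), np.float64(1.479489316189312), [70.35846710205078, 136.34756469726562])
L px 805 [ 0.55835599 -0.16585666] [0.64660319 0.05094428]
long inner 52 dir 0.048183925 0.9988385 ang 87.23819 pt 0.62578535 -0.0858193
long outer 71 dir 0.057022456 0.9983729 ang 86.73108 pt 0.64050746 -0.057610944
short inner 17 dir 0.995739 -0.09221651 ang -5.291134 pt 0.58768755 0.03586685
short outer 17 dir 0.9982633 -0.058909524 ang -3.3772223 pt 0.58795416 0.048933767
jar [0.4920475  0.10676485 0.066     ] [0.49189705 0.10650659 0.06761832]
reel [0.61280394 0.10694958 0.028     ] [ 0.61927479  0.11137771 -0.00093677]
batt [ 0.59217812 -0.29536286  0.048     ] [ 0.59294486 -0.29649166  0.04426355]
[ 0.75435074 -0.2308691   0.035     ]
[ 0.40221295 -0.22148744  0.035     ]
```

View pics/crop.png

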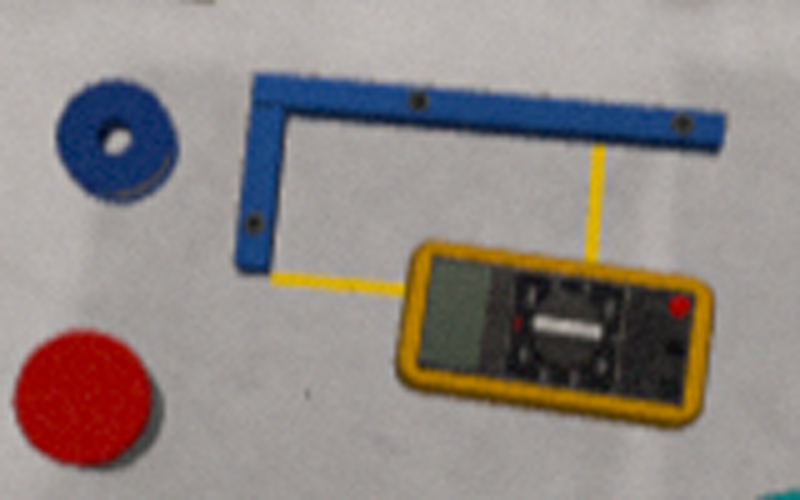

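The crop confirms the choice: a yellow meter with its display end on the left, toward the short bar, nearly aligned with the L. The corner is at about (0.631, 0.032) with a yaw of -3.1°. I'll push +x with both open fingers on the long side first, then push the end along the bar.

```bash
cat >> h.py <<'E'
C=np.array([.6308,.0321]); PH=np.radians(-3.1)
M=np.array([[np.cos(PH),-np.sin(PH)],[np.sin(PH),np.cos(PH)]])
th=(PH+np.pi)/2; Q=[0,float(np.cos(th)),float(np.sin(th)),0]
def W(x,y,z): p=C+M@[x,y]; return [float(p[0]),float(p[1]),z]
def loc(p): return M.T@(np.array(p)[:2]-C)
def report(tag):
    print(tag,"t",round(current_time(),2),"tcp",np.round(loc(current_tcp_pos())*1000,1),np.round(current_tcp_pos()[2],4),"F",np.round(current_ft_force(),2))
E
python3 - <<'E'
from h import *
c=loc([.5349,-.0917]); print("meter loc",c*1000)
x0=c[0]-.034-.035
move_pose(W(x0,c[1],.15),Q); report("above")
print(servo_line(W(x0,c[1],.012),max_speed=.12,f_stop=8)); report("down")
print(servo_line(W(-.090,c[1],.012),max_speed=.05,f_stop=8)); report("near")
im=get_image("top"); save(im,"mid"); m=meter(im,(285,205)); print("meter",loc(m[0])*1000,np.degrees(m[1]-PH),m[2])
E
```

```text
meter loc [ -89.06470964 -128.80499795]
above t 2.74 tcp [-157.8 -128.4] 0.1501 F [ 0.13 -0.36  0.6 ]
False
down t 4.04 tcp [-157.3 -129. ] 0.0128 F [ 0.39 -0.22 -0.53]
False
near t 5.55 tcp [ -89.9 -128.8] 0.0121 F [ 0.12 -0.46 -0.47]
meter [198.32770481 207.07108609] 85.96830902099609 [211.46034240722656, 323.05078125]
```

View pics/mid.png

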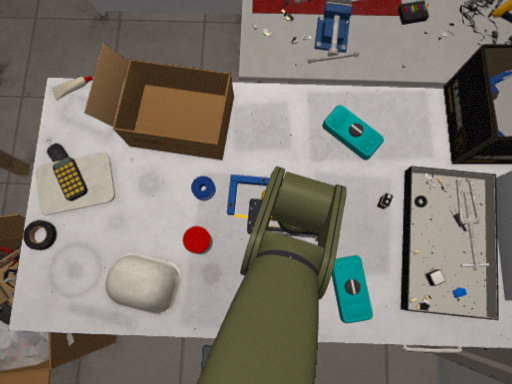

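The arm hides the meter in the top view; nothing else has moved. I'll press to contact with the long bar, then back off and look.

Run:
```python
from h import *
y=-.1288
print(servo_line(W(-.066,y,.012),max_speed=.02,f_stop=6)); report("press")
p=loc(current_tcp_pos())
servo_line(W(p[0]-.03,y,.012),max_speed=.08); servo_line(W(p[0]-.03,y,.12),max_speed=.15)
clamp()
move_pose(W(-.034,-.30,.15),Q); report("behind end")
im=get_image("side"); save(im,"s1")
im=get_image("top"); save(im,"t1"); m=meter(im,(280,205)); print("meter",loc(m[0])*1000,np.degrees(m[1]-PH),m[2])
cv2.imwrite("pics/t1c.png",cv2.resize(im["color"][160:260,180:340,::-1],None,fx=5,fy=5))
```

```text
True
press t 6.31 tcp [ -78.4 -128.6] 0.0114 F [ 0.61 -0.12 -0.36]
behind end t 9.98 tcp [ -34.6 -299.1] 0.1493 F [-0.89  0.42  0.31]
meter [ -34.50831765 -126.61265707] 89.77461395263673 [67.94636535644531, 135.91790771484375]
```

View pics/t1c.png

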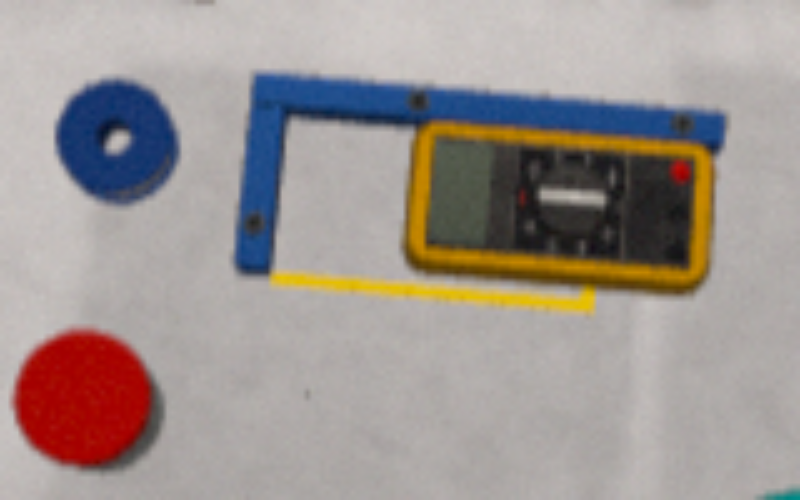

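The long side is now flush on the long bar, 58 mm short of the end stop. Next is the end push with shut fingers; the battery is about 60 mm behind the start point.

Run:
```python
from h import *
x=-.034
servo_line(W(x,-.235,.15),max_speed=.15)
print(servo_line(W(x,-.235,.012),max_speed=.12,f_stop=8)); report("down")
print(servo_line(W(x,-.165,.012),max_speed=.05,f_stop=8)); report("near")
print(servo_line(W(x,-.138,.012),max_speed=.02,f_stop=6)); report("press")
p=loc(current_tcp_pos())
servo_line(W(x,p[1]-.03,.012),max_speed=.08); servo_line(W(x,p[1]-.03,.15),max_speed=.15)
move_pose(W(-.20,-.30,.2),Q)
im=get_image("top"); m=meter(im,(265,200)); print("meter",loc(m[0])*1000,np.degrees(m[1]-PH),m[2])
cv2.imwrite("pics/t2c.png",cv2.resize(im["color"][150:270,180:340,::-1],None,fx=5,fy=5))
im=get_image("side"); cv2.imwrite("pics/s2c.png",cv2.resize(im["color"][150:250,200:340,::-1],None,fx=5,fy=5)); report("end")
```

```text
False
down t 11.97 tcp [ -33.1 -235.3] 0.0131 F [-0.53  0.01 -0.16]
False
near t 13.52 tcp [ -34. -165.] 0.012 F [-0.07 -0.16  0.43]
True
press t 14.42 tcp [ -34.2 -147.2] 0.0118 F [ 0.   -0.87  1.4 ]
meter [-34.39047864 -70.2507906 ] 89.84658203125 [67.470703125, 139.20753479003906]
end t 16.97 tcp [-199.3 -299.3] 0.1993 F [-0.06  0.45  0.47]
```

View pics/t2c.png

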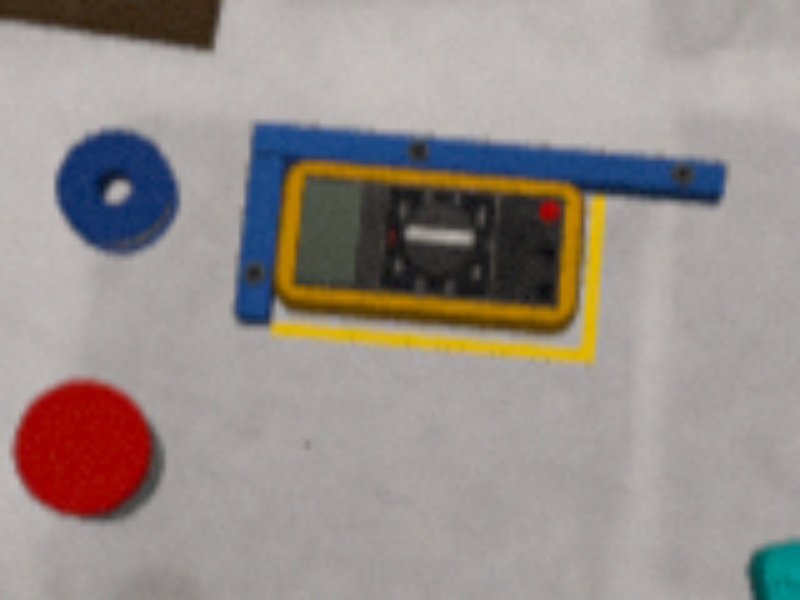

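View pics/s2c.png

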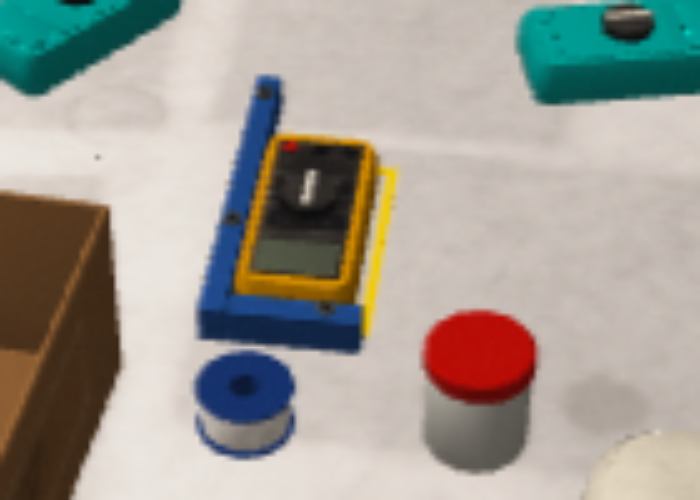

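Both views show the meter in the corner: the end is against the short bar and the side along the long bar. Time remains, so I'll give each side one light confirming press to close any residual gap, then finish.

Run:
```python
from h import *
gripper_open()
move_pose(W(-.115,-.069,.15),Q)
print(servo_line(W(-.115,-.069,.012),max_speed=.12,f_stop=8))
print(servo_line(W(-.088,-.069,.012),max_speed=.05,f_stop=8))
print(servo_line(W(-.066,-.069,.012),max_speed=.02,f_stop=7)); report("press x")
servo_line(W(-.115,-.069,.012),max_speed=.08); servo_line(W(-.115,-.069,.15),max_speed=.15)
clamp(); move_pose(W(-.034,-.20,.15),Q)
print(servo_line(W(-.034,-.20,.012),max_speed=.12,f_stop=8))
print(servo_line(W(-.034,-.158,.012),max_speed=.05,f_stop=8))
print(servo_line(W(-.034,-.138,.012),max_speed=.02,f_stop=7)); report("press y")
servo_line(W(-.034,-.19,.012),max_speed=.08); servo_line(W(-.034,-.19,.15),max_speed=.15)
move_pose(W(-.20,-.30,.2),Q); dwell(.3)
im=get_image("top"); save(im,"fin"); m=meter(im,(265,200)); print("meter",loc(m[0])*1000,np.degrees(m[1]-PH),m[2]); report("end")
```

```text
False
False
True
press x t 22.12 tcp [-78.2 -68.9] 0.0114 F [ 0.52 -0.44  0.06]
False
False
True
press y t 28.91 tcp [ -34.3 -147.2] 0.0118 F [-0.3  -2.65  1.9 ]
meter [-34.35821115 -68.78345084] 89.77213439941406 [67.69793701171875, 135.78668212890625]
end t 31.84 tcp [-199.5 -299.5] 0.1996 F [ 0.36  0.09 -0.24]
```

View pics/fin.png

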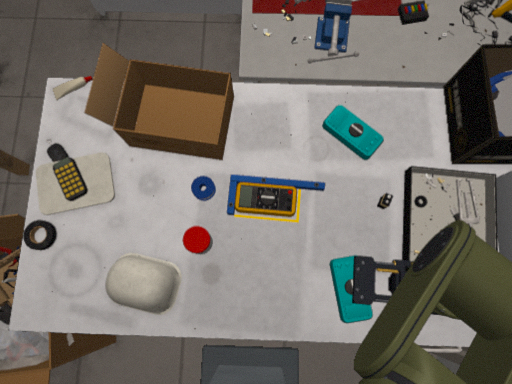

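The meter sits home at (267,199). The jar (197,240), reel (203,188) and battery (385,201) have not moved, and the robot is clear at 0.2 m height.

```bash
python3 -c "
from rig import *
print(sign_off())"
```

```text
the job is handed in; nothing more can be done
None
```

The yellow multimeter is seated in the blue corner locator, flush against both bars to within camera accuracy; the jar, battery and reel are where they stood, the robot is clear, and the job was handed in at about 32 s.

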